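# Pack the top layer and clamp the clip-top lunch canister

### The arm

A 6-joint arm with a two-finger parallel gripper is mounted at the origin on the work surface. World frame = base frame: x ahead of the robot, y to its left, z up, the work surface at z = 0. Lengths are in mm, angles in rad, forces in N, time in s.
With the tool pointing down it reaches from about 300 to 775 mm from the base axis. Payload 14.6 kg.
Tool frame: the origin (TCP) lies between the finger pads; the fingertips stand 25 mm ahead of it and the grasp point (between the pads) lies 6 mm ahead of it; z points along the fingers, y is the line along which they close (so a half turn about z gives the same grasp; the last joint's range is limited). The gripper opens to 94 mm and grips with 3 to 60 N. Pads are 16 mm wide; open, the fingers measure 119 mm over their backs; the gripper's body (75 mm by 177 mm) begins 78 mm behind the grasp point.
Start: joints at [-1.412, 0.3, 1.521, -0, 1.321, -0.067], TCP at [123.131, -536.03, 230.446] pointing down, gripper open.
Joint ranges: [-3.03, 3.03], [-0.79, 2.21], [0.23, 2.52], [-1.04, 4.18], [0, 3.07], [-2.55, 2.55]. Speed limits (rad/s): [2.22, 2.22, 2.57, 3.14, 3.14, 3.14].

### API

Orientations are given as [roll, pitch, yaw] about the fixed x, y, z axes, in that order (R = Rz(yaw) Ry(pitch) Rx(roll)).
In Python, from cell import manip gives the robot as it stands. The module is installed in compiled form; this text tells all that it offers.
- The arm moves only by the tool step_arm, never from a script. Its argument "series" is one flat list of numbers, 5 for each row, row after row: the shift along the world's x, y, z in mm, then the turn about the world's z in rad, then the closure, from 0 (fully open) to 1 (shut). In form: [dx, dy, dz, spin, jaw, dx, dy, dz, spin, jaw, ...]. A call has 1 to 20 rows; each row shifts and turns the commanded pose from where the row before left it; what a row does not reach is not made up. A row lasts 1/8 s, in which the tool goes at most 62.5 mm and 10.7 degrees, less where a joint would pass 70% of its speed; a pose out of reach is approached as far as the arm can. A call is refused whole if a number of a shift passes 62.5 or a number of a turn 0.188, either way. A call with a gripper value outside its range is refused whole. The fingers move at their own pace and stop on an object; "squeeze" is the grip in N (left out, the last holds). Time passes only in rows, so rows that do not move let the fingers close. It gives the time, the measured TCP pose, the force, the opening and the grip force at its end, in the units of the state.
- manip.read_state(): the state, without advancing time (a new reading comes with each control period).
- manip.camera(name): name is "scene" or "top" or "wrist"; returns (picture, depth): 420x560x3 uint8, blue, green, red; 420x560 float32, mm along the optical axis (not along the pixel's ray), 0 where there is no reading.
- manip.camera_info(name): a dict with "fovy" (degrees; the focal length in pixels is half the picture's height over the tangent of half this angle, whatever the lens; pixels are square), "cx", "cy" (the principal point, pixels), "eye" and "orientation" of the camera in the world. Camera axes: x right, y down, z forward; pixel columns grow to the right and rows downward; lengths in mm; the calibration is good to about 2 mm. The wrist camera is an equidistant fisheye: a pixel r from the principal point sees the ray r / f radians off the axis. A picture is of the moment at which its call begins: read the wrist's pose just before it. camera_info takes no time and is no camera call; for the wrist camera it gives the pose at the moment of the call.
- manip.sign_off(): hands the job in; it is judged then, once.
The state is a dict: "clock": time; "joints": joint angles; "qd": joint speeds; "effort": joint torques, N m; "eef_pos": TCP position; "eef_rot": TCP orientation; "wrist_force": force on the tool from outside, world axes, zero at the start; "moment": the same for the moment, N m; "finger_gap": finger opening in mm; "finger_force": force on a finger pad.
Only numpy, scipy, OpenCV 4.12 (cv2) and the standard library are available. Lean on these libraries where they do the work, as an engineer would, in place of code of your own. Each camera call takes 0.05 s, during which the arm holds its last target. There are 200 camera calls.

### The job

Finish packing the lunch canister: set the divider tray with the snack boxes into it so that it lies level on the tub already inside, then close the hinged lid fully, and then swing the wire bail up over the lid until it snaps past its centre and stays clamped. Leave the bowl, the glass and the jam jar where they stand.

Things in the scene. Friction and masses are not known exactly. Their poses are not given: they have to be found in the camera images.
- canister: white ceramic open-topped box 150 (x) x 120 (y) x 130 mm high, walls 5 mm (inside 140 x 110), fixed to the table. Origin: centre of its underside, on the table. Its own -x side is the front (bail side, roughly towards the robot); the lid is hinged at the top of its +x side. Offsets below called 'canister x, y, z' are in this frame.
- canister_seat (a point): centre of the flat top (122 x 92 mm) of the tub that is already packed and fixed in the canister's bottom; 71 mm above the table. The tray goes on it.
- tray: loose white divider tray 130 (x) x 100 (y) mm, rim 16 mm high, about 0.22 kg, with two snack boxes fixed in it at its x ends (|x| 32 to 60 mm, tops 34 mm up). Origin: centre of its underside. It goes into the canister with its x along the canister's x, either way round, with 5 mm play on every side; seated, its origin is at canister_seat and it lies below the canister's rim.
- tray_grip (a point): on the upright grip plate in the tray's middle, 34 mm above the tray's underside; the plate is 50 mm long along tray x, 12 mm thick in tray y, its top 45 mm above the underside. Beside it (in y) the tray's 3 mm floor is free for fingers.
- lid (a joint): hinge of the wooden lid (rad): 0 = shut flat on the rim, grows as it opens; 1.6 to 1.85 at the start (standing up). Lid 150 long, 120 wide, 12 mm thick; shut, its upper face is 142 mm above the table. Stiff hinge: it stays where it is left and takes about 2 to 3 N at the free edge to move, so push it all the way down.
- lid_hinge (a point): middle of the lid's hinge line, which runs along canister y at canister x = +75 mm, z = 130 mm
- lid_edge (a point): middle of the lid's free edge, on its upper (outer) face, 150 mm from the hinge line. On that face two steel wire saddles, 10 mm wide, stand at canister y = +-46 mm, up to 60 mm above the hinge line, from 15 to 70 mm from the hinge; elsewhere the face is bare.
- bail (a joint): hinge of the U-shaped steel wire bail (rad): 0 = parked open in front, 0.97 = upright (centre), 1.37 = end stop, clamped over the lid in its saddles. A spring drives it away from centre either way: pushing it up takes about 4 to 6 N at the handle, falling to none at centre; past centre it snaps to 1.37 by itself. Its 7 mm wire arms swing outside the side walls, at canister y = +-68 mm.
- bail_pivot (a point): middle of the bail's pivot line, which runs along canister y at canister x = 0, z = 85 mm
- bail_grip (a point): middle of the bail's round wooden handle, 18 mm in diameter, 56 mm long along canister y, 110 mm from bail_pivot. Parked it is at canister x = -91, z = 147 mm; upright at x = 0, z = 195; clamped at x = +43, z = 186. It clears the shut lid's front edge by about 7 mm.
- bowl: bystander: white bowl, 130 mm across, 75 mm high; origin under its centre
- glass: bystander: drinking glass, 66 mm across, 120 mm high; origin under its centre
- jam: bystander: closed jam jar, 72 mm across, 90 mm high; origin under its centre
Mind the look-alikes: they are no part of the job. Leave any red or yellow look-alike of the canister alone.

How it is judged (in metres and radians):
On the way, in this order (a step that is already met when the one before it is completed fails the run):
1. the tray lies level on the tub inside the canister (z of tray in the frame of canister between 0.067 and 0.075 m and horizontal distance between tray and canister below 0.012 m and angle between tray's own z axis and vertical below 0.06 rad), for 0.2 s.
2. the lid is fully shut, the bail still open (value of joint lid below 0.05 rad and value of joint bail below 0.97 rad), for 0.2 s.
At the end, for the whole second after the job is handed in: the tray lies level (within 0.06 rad) on the tub, its origin within 12 mm of the canister's axis and 67 to 75 mm above its underside; the lid is shut (joint under 0.05 rad); the bail is clamped past its centre (joint over 1.27 rad) and at rest (all of step 1 and value of joint lid below 0.05 rad and value of joint bail above 1.27 rad and velocity of joint bail below 0.1 rad/s); the robot touches nothing.
It fails at once if the bail is swung past its centre while the lid is not shut (value of joint bail above 0.97 rad and value of joint lid above 0.1 rad).
It fails at once if a bystander is shifted by more than 30 mm or tipped (distance of any of bowl, glass, jam from where it was at the start of the episode above 0.03 m or angle between any of bowl, glass, jam's own z axis and vertical above 0.4 rad).
It also fails if it takes over 69 s, if anything falls off the work surface, if the arm or the gripper's body presses on something with over 40 N, if the wrist force passes 120 N, or if a joint passes its speed limit or range.

## Working session

There is one attempt and no reset: what is moved stays moved. The work goes in short steps, Python scripts to look and compute and a tool call to move; the robot and the scene stay as the last step left them, time stands still between calls to the robot, and variables do not carry over. Pictures are saved under pics/ and viewed, at most 10 in all, crops included, and the job is handed in when it is done.

Besides the shell and the picture viewer there is one more tool, called after "Request:" by a JSON object that holds its "fn" and its "kwargs", one argument or row to a line. step_arm: Moves the arm, as the interface text tells. Its arguments: {"type":"object","properties":{"series":{"type":"array"},"squeeze":{"type":"number"}},"required":["series"]}

```bash
mkdir -p pics
cat > h.py <<'E'
import numpy as np, cv2
from cell import manip
from scipy.spatial.transform import Rotation as R
def rot(o):
    o=np.array(o,float)
    if o.shape==(3,3): return o
    return R.from_euler('xyz',o).as_matrix() if o.size==3 else R.from_quat(o).as_matrix()
def cloud(name):
    i=manip.camera_info(name); p,d=manip.camera(name)
    f=210/np.tan(np.radians(i['fovy'])/2)
    v,u=np.mgrid[0:420,0:560]; x=(u-i['cx'])/f; y=(v-i['cy'])/f
    if name=='wrist':
        r=np.hypot(x,y)+1e-9; t=np.tan(np.minimum(r,1.5))/r; x,y=x*t,y*t
    P=np.stack([x*d,y*d,d],-1)@rot(i['orientation']).T+np.array(i['eye'])
    P[d==0]=np.nan
    return p,d,P
E
python3 - <<'E'
from h import *
for n in ['scene','top']:
    print(n,manip.camera_info(n))
    p,d,P=cloud(n); cv2.imwrite(f'pics/{n}.png',p); np.save(f'{n}.npy',P)
print(manip.read_state())
E
```

```text
scene {'fovy': 45.3421948912964, 'cx': 283.1137884602546, 'cy': 214.28554035027722, 'eye': array([ 1145.34128364, -1028.86945123,  1046.08921194]), 'orientation': array([-2.24657509,  0.0192331 ,  0.52315506])}
top {'fovy': 50.16067763403932, 'cx': 280.0390567064467, 'cy': 211.21654422797937, 'eye': array([ 256.64628583,  -22.58696389, 1422.16168595]), 'orientation': array([-2.91850416,  0.0042493 , -1.51348923])}
{'clock': 0.1, 'joints': array([-1.41162813e+00,  3.00400748e-01,  1.52152525e+00,  3.54216797e-06,
        1.32067444e+00, -6.65617884e-02]), 'qd': array([ 0.00157884, -0.00173951, -0.00171657, -0.00160752,  0.00277591,
       -0.00071011]), 'effort': array([ 1.94204833e-03, -5.32638359e+01, -3.53283656e+01,  7.09301513e-02,
        2.34563492e-02, -6.66594178e-05]), 'eef_pos': array([ 123.0854892 , -535.83850573,  229.9485164 ]), 'eef_rot': array([-3.14058732e+00, -7.04542907e-05,  2.25729068e-01]), 'wrist_force': array([-0.01366647,  0.26410887,  0.3865245 ]), 'moment': array([ 0.04056321, -0.01148576,  0.02963816]), 'finger_force': 0.0, 'finger_gap': 94.14294587115839}
```

View pics/top.png

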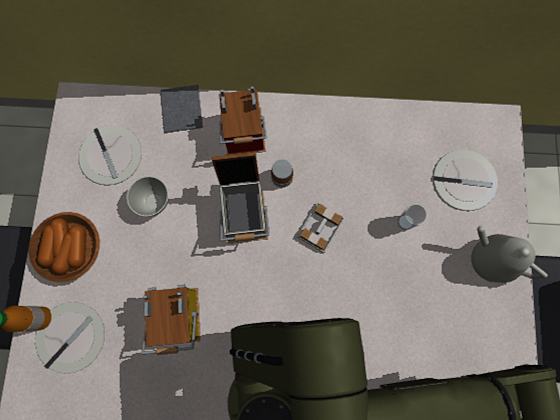

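View pics/scene.png

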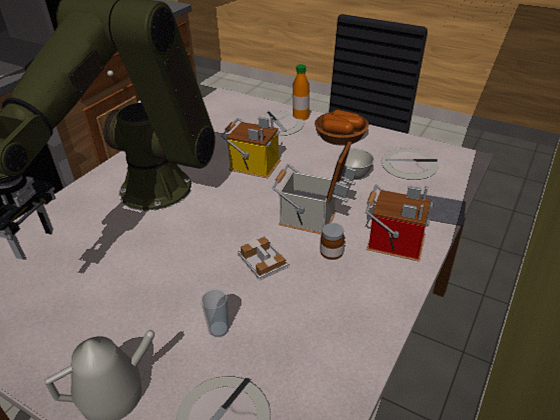

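The top view shows the white canister at about (243,212), its lid standing at (237,168), and its bail handle at (248,237). The tray is at (320,228), jam at (282,172), bowl at (147,197) and glass at (411,216). The red and yellow look-alikes are at (241,120) and (172,318).

Run:
```python
from h import *
p=cv2.imread('pics/top.png'); P=np.load('top.npy')
c=cv2.resize(p[140:270,190:350],None,fx=5,fy=5,interpolation=cv2.INTER_CUBIC)[:600]
cv2.imwrite('pics/crop.png',c)
z=P[...,2]
def roi(u0,u1,v0,v1):
    m=np.zeros(z.shape,bool); m[v0:v1,u0:u1]=1; return m
def rect(m,name):
    q=P[m][:,:2].astype(np.float32); print(name,len(q),'med z',np.median(P[m][:,2]).round(1),'rect',cv2.minAreaRect(q),'mean',q.mean(0).round(1))
t=roi(290,352,195,260)
print('table z',np.nanmedian(z[180:190,320:380]))
rect(t&(z>8),'tray'); rect(t&(z>25)&(z<39),'boxes'); rect(t&(z>39),'plate')
k=roi(205,275,180,245)
rect(k&(z>122)&(z<136),'rim'); rect(k&(z>60)&(z<80),'tub'); rect(k&(z>139)&(z<165),'bailh')
l=roi(200,275,145,190); rect(l&(z>180),'lidhi')
for n,r in dict(jam=(265,300,150,195),bowl=(120,172,170,222),glass=(390,430,195,240)).items():
    rect(roi(*r)&(z>30),n); print(np.nanmax(z[roi(*r)]))
```

```text
table z 0.7355735374408141
tray 813 med z 32.8 rect ((539.5095825195312, -127.97113037109375), (190.39508056640625, 193.4041748046875), 1.4754469394683838) mean [ 525.9 -129.8]
boxes 469 med z 34.2 rect ((530.7052612304688, -131.74105834960938), (83.34153747558594, 121.53643035888672), 62.25804138183594) mean [ 527.4 -130.3]
plate 89 med z 43.8 rect ((527.869384765625, -130.82867431640625), (79.3657455444336, 114.06173706054688), 63.9785041809082) mean [ 536.  -134.9]
rim 374 med z 129.7 rect ((554.3358764648438, 111.65038299560547), (153.9734649658203, 139.69374084472656), 10.219057083129883) mean [551.  113.2]
tub 1215 med z 71.6 rect ((552.2533569335938, 108.99284362792969), (146.1651611328125, 116.5020751953125), 9.960592269897461) mean [556.6 113.3]
bailh 328 med z 151.9 rect ((543.6406860351562, 105.49559020996094), (179.70916748046875, 142.00460815429688), 6.098308563232422) mean [521.3 110.3]
lidhi 956 med z 243.5 rect ((649.3607788085938, 128.8946533203125), (35.48242950439453, 120.12247467041016), 10.144103050231934) mean [647.9 128.1]
jam 467 med z 88.7 rect ((689.3654174804688, 1.2457160949707031), (66.61114501953125, 67.68172454833984), 39.62199783325195) mean [685.   1.]
99.0521705446763
bowl 713 med z 58.3 rect ((587.5250244140625, 413.7478942871094), (129.20223999023438, 127.83577728271484), 60.457366943359375) mean [599.3 430.5]
84.10085734090626
glass 458 med z 88.9 rect ((565.102783203125, -404.3385925292969), (65.40565490722656, 63.36167526245117), 89.67927551269531) mean [ 566.8 -406.3]
126.35389824116464
```

View pics/crop.png

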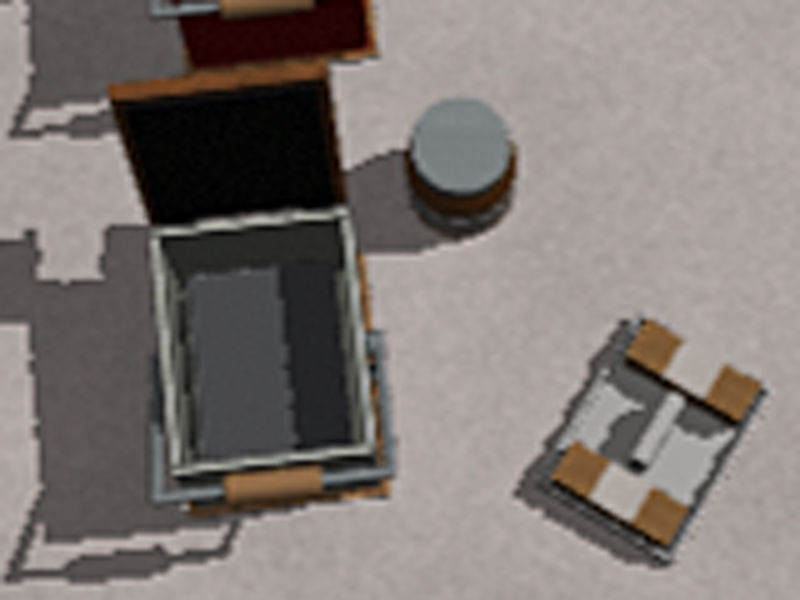

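The crop shows the tray's four brown box corners with the grip plate between them at (657,430). The canister rim's outer corners are at about (150,228), (350,208), (375,455) and (178,472). Next I refine the rim and tray poses by casting rays.

```bash
cat >> h.py <<'E'
def cast(name,uv,h,i=None):
    i=i or manip.camera_info(name); f=210/np.tan(np.radians(i['fovy'])/2)
    uv=np.atleast_2d(uv).astype(float); x=(uv-[i['cx'],i['cy']])/f
    if name=='wrist':
        r=np.linalg.norm(x,axis=1,keepdims=True)+1e-9; x=x*np.tan(r)/r
    D=np.c_[x,np.ones(len(x))]@rot(i['orientation']).T; e=np.array(i['eye'])
    return e+D*((h-e[2])/D[:,2])[:,None]
E
python3 - <<'E'
from h import *
p=cv2.imread('pics/top.png'); P=np.load('top.npy'); z=P[...,2]
hsv=cv2.cvtColor(p,cv2.COLOR_BGR2HSV)
H,S,V=[hsv[...,j].astype(int) for j in range(3)]
yaw=np.radians(10.1); ex=np.array([np.cos(yaw),np.sin(yaw)]); ey=np.array([-ex[1],ex[0]])
m=(z>126)&(z<133.5)&(S<60)&(V>110); m[:,:205]=0;m[:,275:]=0;m[:180]=0;m[245:]=0
v,u=np.nonzero(m); q=cast('top',np.c_[u,v],130)[:,:2]
c=np.array([553,110]); a=(q-c)@ex; b=(q-c)@ey
for nm,s,o,hi in (('x+',a,b,45),('x-',-a,b,45),('y+',b,a,55),('y-',-b,a,55)):
    k=(abs(o)<hi)&(s>40)&(s<85); A=np.polyfit(o[k],s[k],1); print(nm,k.sum(),'mid',A[1].round(1),'slope',A[0].round(3),np.percentile(s[k],[2,98]).round(1))
t=((H<22)&(S>90)&(V>60)).astype(np.uint8); t[:,:290]=0;t[:,352:]=0;t[:195]=0;t[260:]=0
n,l,st,cc=cv2.connectedComponentsWithStats(t)
for j in range(1,n):
    if st[j,4]>15:
        uu=cc[j]; print(st[j,4],uu.round(1),cast('top',uu,34)[0].round(1), np.nanmedian(P[l==j],0).round(1))
# plate
k=(z>41)&(z<49); k[:,:310]=0;k[:,330:]=0;k[:215]=0;k[240:]=0
v,u=np.nonzero(k); q=cast('top',np.c_[u,v],45)[:,:2].astype(np.float32); print('plate',cv2.minAreaRect(q),len(q))
E
```

```text
x+ 26 mid 73.4 slope 0.009 [71.8 75.1]
x- 31 mid 71.3 slope -0.001 [69.7 73.1]
y+ 44 mid 59.5 slope 0.001 [57.4 61.8]
y- 53 mid 55.3 slope -0.0 [53.1 57.5]
67 [320.3 209. ] [ 585.1 -125.7   34. ] [ 584.8 -125.    34.3]
71 [336.2 218.3] [ 557.9 -177.1   34. ] [ 558.5 -176.3   35.1]
70 [305.6 233.5] [503.6 -82.8  34. ] [504.3 -83.4  34.2]
74 [321.6 243. ] [ 476.4 -134.    34. ] [ 476.7 -134.7   34.4]
plate ((530.1982421875, -131.55230712890625), (11.228962898254395, 48.30643081665039), 62.54755401611328) 48
```

Measured poses:

| Object | Position (mm) | Yaw (rad) | Check |
|---|---|---|---|
| Canister | (553.7, 112.2) | 0.177 | rim half-sizes match within 0.2 mm |
| Tray | (530.5, -130.5) | -0.485 | four corners and plate agree within about 2 mm |

I now move above the tray.

Request:
{"fn": "step_arm", "kwargs": {
  "series": [29, 29, 0, -0.05, 0.5, 29, 29, 0, -0.05, 0.5, 29, 29, 0, -0.05, 0.5, 29, 29, 0, -0.05, 0.5, 29, 29, 0, -0.05, 0.5, 29, 29, 0, -0.05, 0.5, 29, 29, 0, -0.05, 0.5, 29, 29, 0, -0.05, 0.5, 29, 29, 0, -0.05, 0.5, 29, 29, 0, -0.05, 0.5, 29, 29, 0, -0.05, 0.5, 29, 29, 0, -0.05, 0.5, 29, 29, 0, -0.05, 0.5, 29, 29, 0, -0.05, 0.5, 1.4, -0.5, 0, -0.011, 0.5, 0, 0, -30, 0, 0.5, 0, 0, -30, 0, 0.5, 0, 0, -30, 0, 0.5, 0, 0, 0, 0, 0.5, 0, 0, 0, 0, 0.5],
  "squeeze": 25
}}

```text
clock: 2.6
eef_pos: [530.8, -131.0, 141.7]
eef_rot: [-3.141, -0.001, -0.485]
wrist_force: [-0.4, 0.4, 0.6]
finger_gap: 47.0
finger_force: 0.0
```

Request:
{"fn": "step_arm", "kwargs": {
  "series": [0, 0, -25, 0, 0.5, 0, 0, -25, 0, 0.5, 0, 0, -25, 0, 0.5, 0, 0, -15, 0, 0.5, 0, 0, -10, 0, 0.5, 0, 0, 0, 0, 0.5, 0, 0, 0, 0, 0.5]
}}

```text
clock: 3.48
eef_pos: [531.0, -130.7, 41.3]
eef_rot: [-3.141, -0.001, -0.485]
wrist_force: [-0.3, 0.6, 0.6]
finger_gap: 46.9
finger_force: 0.0
```

Request:
{"fn": "step_arm", "kwargs": {
  "series": [0, 0, 0, 0, 0.7, 0, 0, 0, 0, 0.85, 0, 0, 0, 0, 1, 0, 0, 0, 0, 1, 0, 0, 0, 0, 1, 0, 0, 0, 0, 1, 0, 0, 0, 0, 1, 0, 0, 0, 0, 1]
}}

```text
clock: 4.47
eef_pos: [530.6, -130.5, 40.5]
eef_rot: [-3.142, -0.0, -0.485]
wrist_force: [-0.9, 0.9, 2.1]
finger_gap: 11.6
finger_force: 25.0
```

Request:
{"fn": "step_arm", "kwargs": {
  "series": [0, 0, 10, 0, 1, 0, 0, 20, 0, 1, 0, 0, 30, 0, 1, 0, 0, 30, 0, 1, 0, 0, 30, 0, 1, 0, 0, 30, 0, 1, 0, 0, 30, 0, 1, 0, 0, 10, 0.04, 1, 0, 0, 0, 0.08, 1, 0, 0, 0, 0.08, 1, 0, 0, 0, 0.08, 1, 0, 0, 0, 0.08, 1, 0, 0, 0, 0.08, 1, 0, 0, 0, 0.08, 1, 0, 0, 0, 0.08, 1, 0, 0, 0, 0.062, 1, 0, 0, 0, 0, 1, 0, 0, 0, 0, 1]
}}

```text
clock: 6.72
eef_pos: [530.4, -130.5, 230.6]
eef_rot: [-3.142, 0.0, 0.175]
wrist_force: [0.7, -0.2, -3.0]
finger_gap: 11.9
finger_force: 25.0
```

Run:
```python
from h import *
p,d,P=cloud('top'); cv2.imwrite('pics/top2.png',p); z=P[...,2]
w,_,_=cloud('wrist'); 
s,_,_=cloud('scene')
cv2.imwrite('pics/ws.png',np.hstack([cv2.resize(w,(400,300)),cv2.resize(s,(400,300))]))
```

```text
(no output)
```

View pics/ws.png

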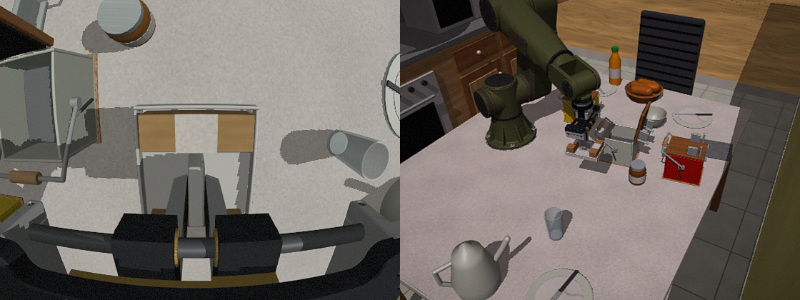

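The tray hangs level and square in the grip. In the wrist half, the box corners at (157,132) and (236,132) sit evenly about the plate at (197,200). I check the camera's mounting against the lid and the tray's offset in the hand.

Run:
```python
from h import *
i=manip.camera_info('wrist'); s=manip.read_state(); print(i['eye'],s['eef_pos'],i['cx'],i['cy'])
w,d,P=cloud('wrist')
hsv=cv2.cvtColor(w,cv2.COLOR_BGR2HSV)
t=((hsv[...,0]<22)&(hsv[...,1]>90)&(hsv[...,2]>60)).astype(np.uint8)
n,l,st,cc=cv2.connectedComponentsWithStats(t)
for j in range(1,n):
    m=(l==j)
    q=np.nanmedian(P[m],0)
    if st[j,4]>200: 
        qq=(q-s['eef_pos']); a=.175; print(st[j,4],cc[j].round(0),q.round(1),'tool frame',(qq[0]*np.cos(a)+qq[1]*np.sin(a)).round(1),(-qq[0]*np.sin(a)+qq[1]*np.cos(a)).round(1),qq[2].round(1), np.nanpercentile(P[m][:,2],[10,90]).round(1))
# lid angle from first top cloud
P0=np.load('top.npy'); q=P0[145:190,200:275].reshape(-1,3); q=q[(q[:,2]>140)&(q[:,2]<300)]
a=.177; dx=q[:,:2]-[553.7,112.2]; x=dx@[np.cos(a),np.sin(a)]; y=dx@[-np.sin(a),np.cos(a)]
k=abs(y)<50
for z0 in range(150,300,20):
    kk=k&(abs(q[:,2]-z0)<5)
    if kk.sum(): print(z0,kk.sum(),np.percentile(x[kk],[10,50,90]).round(1))
print(q[k,2].max())
```

```text
[ 609.53271305 -116.26443182  385.01581211] [ 530.48544673 -130.50438914  230.4984688 ] 274.3825216679844 211.7849684786332
689 [196.  35.] [681.8 -26.1  64.1] tool frame 167.2 76.5 -166.4 [55.3 68.5]
1012 [35. 36.] [654.9  69.8 189. ] tool frame 157.3 175.6 -41.5 [145.6 221.7]
508 [135. 136.] [569.   51.7   4.3] tool frame 69.6 172.8 -226.2 [3.2 5.3]
6102 [274. 182.] [ 579.  -119.9  223.7] tool frame 49.6 2.0 -6.8 [216.8 224.5]
653 [ 32. 248.] [467.9  94.9 155. ] tool frame -22.4 232.9 -75.5 [149.8 156.6]
1067 [320. 393.] [ 550.5 -139.2  330.2] tool frame 18.2 -12.0 99.7 [327.9 332. ]
474 [194. 394.] [ 544.9 -107.9  330.9] tool frame 18.2 19.7 100.4 [329.4 332.2]
150 60 [74.8 76.3 78.1]
170 58 [78.1 80.3 81.9]
190 58 [82.4 84.2 85.4]
210 65 [86.8 88.1 89.9]
230 68 [90.3 92.3 94. ]
250 69 [93.8 95.7 97.4]
270 134 [ 98.4 102.1 111.4]
281.9679618343955
```

The wrist camera would come close to the standing lid, so I turn the tool half round first. The tray fits either way.

Request:
{"fn": "step_arm", "kwargs": {
  "series": [0, 0, 0, 0.1, 1, 0, 0, 0, 0.18, 1, 0, 0, 0, 0.18, 1, 0, 0, 0, 0.18, 1, 0, 0, 0, 0.18, 1, 0, 0, 0, 0.18, 1, 0, 0, 0, 0.18, 1, 0, 0, 0, 0.18, 1, 0, 0, 0, 0.18, 1, 0, 0, 0, 0.18, 1, 0, 0, 0, 0.18, 1, 0, 0, 0, 0.18, 1, 0, 0, 0, 0.18, 1, 0, 0, 0, 0.18, 1, 0, 0, 0, 0.18, 1, 0, 0, 0, 0.18, 1, 0, 0, 0, 0.18, 1, 0, 0, 0, 0.16, 1, 0, 0, 0, 0, 1, 0, 0, 0, 0, 1]
}}

```text
clock: 9.43
eef_pos: [530.5, -130.5, 230.5]
eef_rot: [3.142, 0.0, -2.97]
wrist_force: [0.7, 0.2, -3.0]
finger_gap: 11.9
finger_force: 25.0
```

Request:
{"fn": "step_arm", "kwargs": {
  "series": [2, 20, 0, 0, 1, 2, 20, 0, 0, 1, 2, 20, 0, 0, 1, 2, 20, 0, 0, 1, 2, 20, 0, 0, 1, 2, 20, 0, 0, 1, 2, 20, 0, 0, 1, 2, 20, 0, 0, 1, 2, 20, 0, 0, 1, 2, 20, 0, 0, 1, 2, 20, 0, 0, 1, 1, 20, 0, 0, 1, 0, 2.5, 0, 0, 1, 0, 0, 0, 0, 1, 0, 0, 0, 0, 1, 0, 0, 0, 0, 1]
}}

```text
clock: 11.42
eef_pos: [553.6, 111.5, 230.5]
eef_rot: [-3.142, 0.0, -2.967]
wrist_force: [-0.5, -0.4, -2.7]
finger_gap: 12.2
finger_force: 25.0
```

Run:
```python
from h import *
s=manip.read_state(); print(s['joints'].round(2),s['eef_pos'].round(1),s['eef_rot'].round(3))
t,d,P=cloud('top'); np.save('top3.npy',P); w,_,W=cloud('wrist'); np.save('w3.npy',W)
cv2.imwrite('pics/a3.png',np.hstack([cv2.resize(w,(400,300)),cv2.resize(t[140:260,160:320],(400,300))]))
```

```text
[ 0.13  0.33  1.48 -0.    1.33 -1.61] [553.6 111.5 230.5] [-3.142  0.    -2.967]
```

View pics/a3.png

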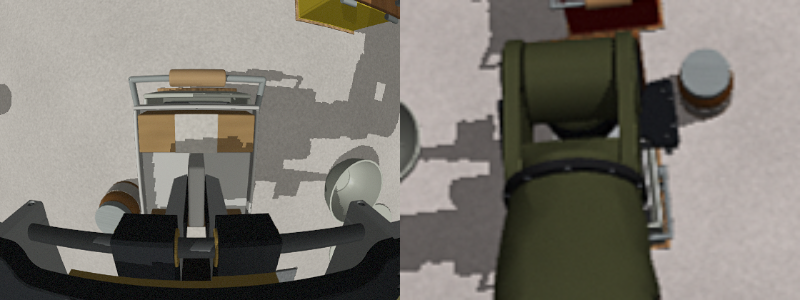

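The tray hangs square over the canister. In the wrist half, the tray's edges are at columns 137 and 257 and the bail handle's centre is at column 197. I lower it.

Request:
{"fn": "step_arm", "kwargs": {
  "series": [0, 0.5, -10, 0, 1, 0, 0, -20, 0, 1, 0, 0, -20, 0, 1, 0, 0, -15, 0, 1, 0, 0, -15, 0, 1, 0, 0, -10, 0, 1, 0, 0, -10, 0, 1, 0, 0, -8, 0, 1, 0, 0, 0, 0, 1, 0, 0, 0, 0, 1]
}}

```text
clock: 12.78
eef_pos: [553.7, 112.5, 122.8]
eef_rot: [-3.142, 0.001, -2.966]
wrist_force: [1.0, 0.3, -2.0]
finger_gap: 12.3
finger_force: 25.0
```

Request:
{"fn": "step_arm", "kwargs": {
  "series": [0, 0, -4, 0, 1, 0, 0, -3, 0, 1, 0, 0, -3, 0, 1, 0, 0, -1, 0, 1, 0, 0, 0, 0, 1, 0, 0, 0, 0, 1]
}}

```text
clock: 13.52
eef_pos: [553.6, 112.5, 111.5]
eef_rot: [-3.142, 0.0, -2.966]
wrist_force: [-0.9, -0.2, -1.6]
finger_gap: 12.0
finger_force: 25.0
```

Request:
{"fn": "step_arm", "kwargs": {
  "series": [0, 0, -1, 0, 1, 0, 0, 0, 0, 1, 0, 0, 0, 0, 0.8, 0, 0, 0, 0, 0.65, 0, 0, 0, 0, 0.65, 0, 0, 0, 0, 0.65, 0, 0, 20, 0, 0.65, 0, 0, 30, 0, 0.65, 0, 0, 30, 0, 0.65, 0, 0, 30, 0, 0.65, 0, 0, 30, 0, 0.65, 0, 0, 0, 0, 0.65]
}}

```text
clock: 15.02
eef_pos: [554.2, 112.6, 252.5]
eef_rot: [-3.141, 0.004, -2.966]
wrist_force: [0.5, -0.4, -1.1]
finger_gap: 32.7
finger_force: 0.0
```

Run:
```python
from h import *
i=manip.camera_info('wrist'); print(i['eye'].round(1))
w,d,P=cloud('wrist'); cv2.imwrite('pics/w4.png',w)
dx=P[...,:2]-[553.7,112.2]; a=.177
x=dx@[np.cos(a),np.sin(a)]; y=dx@[-np.sin(a),np.cos(a)]; z=P[...,2]
hsv=cv2.cvtColor(w,cv2.COLOR_BGR2HSV)
t=(hsv[...,0]<22)&(hsv[...,1]>90)&(abs(x)<70)&(abs(y)<55)&(z<125)
n,l,st,cc=cv2.connectedComponentsWithStats(t.astype(np.uint8))
for j in range(1,n):
    m=l==j
    if st[j,4]>150:
        A=np.c_[x[m],y[m],np.ones(m.sum())]; c=np.linalg.lstsq(A,z[m],rcond=None)[0]
        print(st[j,4],cc[j].round(),np.median(x[m]).round(1),np.median(y[m]).round(1),np.median(z[m]).round(1))
```

```text
[473.2  98.5 406.7]
1729 [274. 154.] -49.6 -0.6 104.7
1509 [275. 239.] 33.2 3.2 104.1
```

View pics/w4.png

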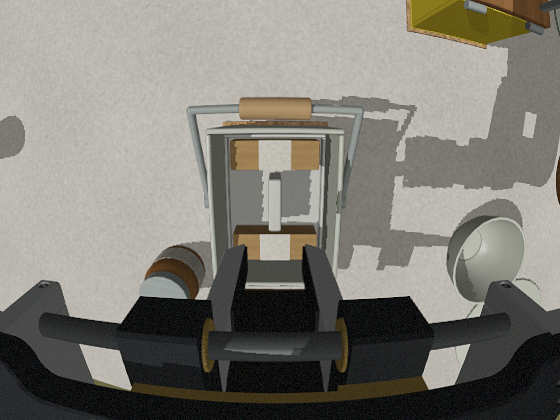

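The tray lies level on the tub: its box tops are at 104.7 and 104.1 mm (should be 105), centred between the walls at rows 154 and 239. Next I go over and behind the lid.

Request:
{"fn": "step_arm", "kwargs": {
  "series": [0, 0, 25, 0, 0.8, 0, 0, 25, 0, 1, 0, 0, 25, 0, 1, 0, 0, 0, 0, 1, 20, 3.5, 0, 0, 1, 20, 3.5, 0, 0, 1, 20, 3.5, 0, 0, 1, 20, 3.5, 0, 0, 1, 20, 3.5, 0, 0, 1, 20, 3.5, 0, 0, 1, 20, 3.5, 0, 0, 1, 8, 1.5, 0, 0, 1, 0, 0, 0, 0, 1, 0, 0, 0, 0, 1]
}}

```text
clock: 16.82
eef_pos: [701.3, 138.4, 324.3]
eef_rot: [3.142, -0.001, -2.966]
wrist_force: [-0.9, 0.4, 0.2]
finger_gap: 0.4
finger_force: 0.0
```

Request:
{"fn": "step_arm", "kwargs": {
  "series": [0, 0, -22, 0, 1, 0, 0, -22, 0, 1, 0, 0, 0, 0, 1, -9.8, -1.8, 0, 0, 1, -9.8, -1.8, 0, 0, 1, -9.8, -1.8, 0, 0, 1, -9.8, -1.8, 0, 0, 1, -9.8, -1.8, 0, 0, 1, -5, -0.9, 0, 0, 1, -11.3, -2, -1, 0, 1, -11.3, -2, -1, 0, 1, -11.3, -2, -1, 0, 1, -11.3, -2, -1, 0, 1]
}}

```text
clock: 18.45
eef_pos: [602.2, 120.5, 277.9]
eef_rot: [-3.142, 0.001, -2.966]
wrist_force: [1.6, 0.6, 0.1]
finger_gap: 0.3
finger_force: 0.8
```

Request:
{"fn": "step_arm", "kwargs": {
  "series": [-8.5, -1.5, -4, 0, 1, -8.5, -1.5, -4, 0, 1, -8.5, -1.5, -4, 0, 1, -8.5, -1.5, -4, 0, 1, -7, -1.2, -6.5, 0, 1, -7, -1.2, -6.5, 0, 1, -7, -1.2, -6.5, 0, 1, -7, -1.2, -6.5, 0, 1, -4.8, -0.9, -8, 0, 1, -4.8, -0.9, -8, 0, 1, -4.8, -0.9, -8, 0, 1, -4.8, -0.9, -8, 0, 1, -2.2, -0.4, -9, 0, 1, -2.2, -0.4, -9, 0, 1, -2.2, -0.4, -9, 0, 1, -2.2, -0.4, -6, 0, 1, 0, 0, 0, 0, 1]
}}

```text
clock: 20.58
eef_pos: [512.1, 104.5, 170.0]
eef_rot: [3.142, -0.001, -2.966]
wrist_force: [0.2, -0.2, -0.3]
finger_gap: 0.4
finger_force: 0.0
```

Request:
{"fn": "step_arm", "kwargs": {
  "series": [0, 0, -2, 0, 1, 0, 0, -2, 0, 1, 0, 0, -1, 0, 1, 0, 0, 0, 0, 1]
}}

```text
clock: 21.08
eef_pos: [512.6, 104.6, 167.0]
eef_rot: [-3.141, 0.001, -2.966]
wrist_force: [-7.6, -1.4, 17.6]
finger_gap: 0.5
finger_force: 8.4
```

Tips are at 142 mm with 18 N upward, so the lid is down. I press a little more, rise, and check.

Request:
{"fn": "step_arm", "kwargs": {
  "series": [0, 0, -1, 0, 1, 0, 0, 0, 0, 1, 0, 0, 0, 0, 1, 0, 0, 20, 0, 1, 0, 0, 30, 0, 1, 0, 0, 30, 0, 1, -20, -3.5, 0, 0, 1, -20, -3.5, 0, 0, 1, -20, -3.5, 0, 0, 1, -20, -3.5, 0, 0, 1, -20, -3.5, 0, 0, 1, 0, 0, 0, 0, 1, 0, 0, 0, 0, 1]
}}

```text
clock: 22.7
eef_pos: [412.9, 87.1, 244.6]
eef_rot: [-3.142, 0.001, -2.966]
wrist_force: [-0.0, 0.2, 1.7]
finger_gap: 0.5
finger_force: 0.0
```

Run:
```python
from h import *
print(manip.read_state()['eef_pos'].round(1))
p,d,P=cloud('top'); cv2.imwrite('pics/t5.png',cv2.resize(p[130:280,170:370],(800,600)))
dx=P[...,:2]-[553.7,112.2]; a=.177
x=dx@[np.cos(a),np.sin(a)]; y=dx@[-np.sin(a),np.cos(a)]; z=P[...,2]
for lo,hi in ((-70,-40),(-40,-10),(-10,20),(20,50)):
    m=(x>lo)&(x<hi)&(abs(y)<35)&(z>120)&(z<170); print(lo,hi,m.sum(),np.median(z[m]).round(1) if m.sum() else None)
m=(abs(y)<25)&(x<-76)&(x>-110)&(z>130)&(z<165); print('handle',m.sum(),x[m].mean() if m.sum() else 0)
```

```text
[412.9  87.1 244.6]
-70 -40 0 None
-40 -10 164 142.5
-10 20 232 142.9
20 50 234 142.6
handle 0 0
```

View pics/t5.png

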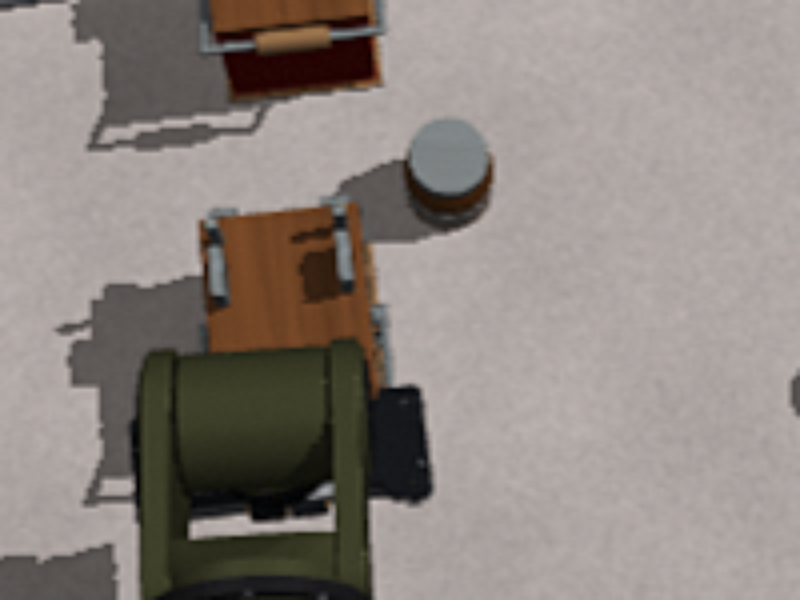

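The lid is shut: its upper face reads 142.5 to 142.9 mm all along, and the view shows it flat with the saddles at (217,270) and (345,255). Next I go down in front of the bail handle.

Request:
{"fn": "step_arm", "kwargs": {
  "series": [0, 0, -22, 0, 1, 0, 0, -22, 0, 1, 0, 0, -22, 0, 1, 0, 0, -22, 0, 1, 0, 0, 0, 0, 1, 8.6, 1.5, 0, 0, 1, 8.6, 1.5, 0, 0, 1, 8.6, 1.5, 0, 0, 1, 8.6, 1.5, 0, 0, 1, 0, 0, 0, 0, 1]
}}

```text
clock: 24.0
eef_pos: [447.0, 93.1, 156.4]
eef_rot: [3.142, -0.001, -2.966]
wrist_force: [-0.1, 0.2, 0.2]
finger_gap: 0.6
finger_force: 0.5
```

Request:
{"fn": "step_arm", "kwargs": {
  "series": [4.7, 0.9, 5.7, 0, 1, 4.7, 0.9, 5.7, 0, 1, 4.7, 0.9, 5.7, 0, 1, 5.6, 1, 4.5, 0, 1, 5.6, 1, 4.5, 0, 1, 5.6, 1, 4.5, 0, 1]
}}

```text
clock: 24.75
eef_pos: [476.7, 98.6, 188.0]
eef_rot: [-3.141, -0.003, -2.966]
wrist_force: [-16.1, -4.1, 14.0]
finger_gap: 0.4
finger_force: 8.1
```

Request:
{"fn": "step_arm", "kwargs": {
  "series": [6.4, 1.2, 4, 0, 1, 6.4, 1.2, 4, 0, 1, 6.4, 1.2, 4, 0, 1]
}}

```text
clock: 25.12
eef_pos: [496.9, 102.3, 199.6]
eef_rot: [-3.141, -0.001, -2.966]
wrist_force: [-2.9, -1.1, -0.0]
finger_gap: 0.4
finger_force: 1.6
```

Run:
```python
from h import *
s=manip.read_state(); print(s['eef_pos'].round(1),s['wrist_force'].round(1))
w,d,_=cloud('wrist'); p,_,_=cloud('scene')
cv2.imwrite('pics/s6.png',np.hstack([cv2.resize(p[110:260,240:400],(427,400)),cv2.resize(w,(373,280))[:400] if 0 else cv2.copyMakeBorder(cv2.resize(w,(373,280)),0,120,0,0,0)]))
```

```text
[496.9 102.3 199.6] [-2.9 -1.1 -0. ]
```

View pics/s6.png

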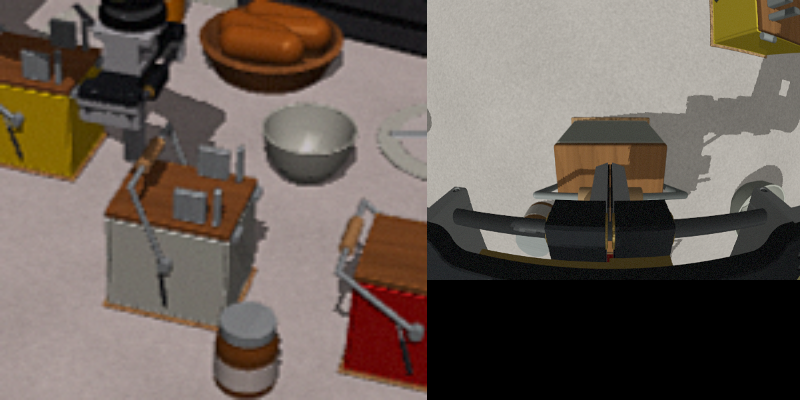

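The bail is being swung up ahead of the finger (handle at about (150,155)) over the shut lid. I continue past centre.

Request:
{"fn": "step_arm", "kwargs": {
  "series": [7, 1.2, 2, 0, 1, 7, 1.2, 2, 0, 1, 7, 1.2, 2, 0, 1, 6, 1.1, 0.5, 0, 1, 6, 1.1, 0.5, 0, 1, 6, 1.1, 0.5, 0, 1, 5, 0.9, 0, 0, 1, 5, 0.9, 0, 0, 1, 5, 0.9, 0, 0, 1, 0, 0, 0, 0, 1, 0, 0, 0, 0, 1]
}}

```text
clock: 26.6
eef_pos: [550.8, 111.9, 206.5]
eef_rot: [-3.142, -0.0, -2.966]
wrist_force: [0.4, -0.6, 0.1]
finger_gap: 0.8
finger_force: 0.0
```

Request:
{"fn": "step_arm", "kwargs": {
  "series": [-10, -1.8, 0, 0, 1, -15, -2.6, 10, 0, 1, -15, -2.6, 25, 0, 1, -20, -3.5, 30, 0, 1, -30, -5, 30, 0, 1, -30, -5, 20, 0, 1, -30, -5, 0, 0, 1, -30, -5, 0, 0, 1, -30, -5, 0, 0, 1, 0, 0, 0, 0, 1, 0, 0, 0, 0, 1]
}}

```text
clock: 27.98
eef_pos: [340.9, 76.5, 321.7]
eef_rot: [-3.142, 0.001, -2.966]
wrist_force: [-0.6, 0.3, 0.5]
finger_gap: 0.6
finger_force: 0.0
```

Run:
```python
from h import *
s=manip.read_state(); print(s['clock'],s['eef_pos'].round(1),s['wrist_force'].round(1))
p,d,P=cloud('top'); q,_,_=cloud('scene'); cv2.imwrite('pics/t7.png',np.hstack([cv2.resize(p[150:260,180:300],(400,367)),cv2.resize(q[130:250,240:370],(400,367))]))
dx=P[...,:2]-[553.7,112.2]; a=.177
x=dx@[np.cos(a),np.sin(a)]; y=dx@[-np.sin(a),np.cos(a)]; z=P[...,2]
m=(abs(y)<25)&(abs(x)<90)&(z>165)&(z<215); print('handle',m.sum(),np.median(x[m]),np.median(z[m]))
for lo,hi in ((-70,-40),(-40,-10),(-10,20)):
    m=(x>lo)&(x<hi)&(abs(y)<30)&(z>120)&(z<160); print(lo,m.sum(),np.median(z[m]))
```

```text
27.975 [340.9  76.5 321.7] [-0.6  0.3  0.5]
handle 110 40.20353678105921 194.17534417403454
-70 210 143.101690723797
-40 208 142.90580239407325
-10 199 142.6612025459301
```

View pics/t7.png

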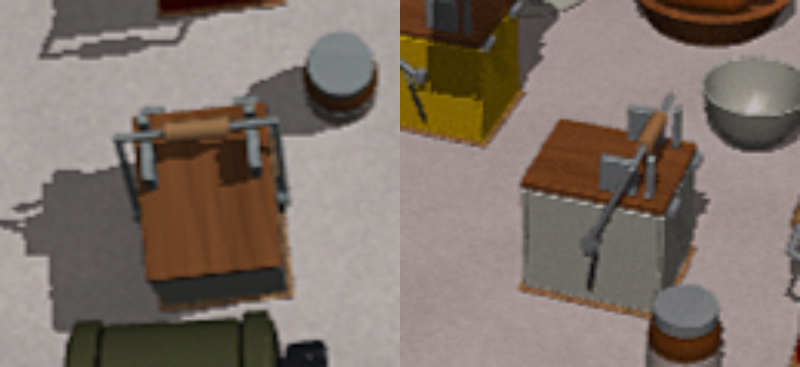

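The bail lies in its saddles. Its handle reads canister x = 40 with its top surface at 194 mm, against an expected centre at x = 43, z = 186. The lid is flat at 143 mm, the jar and bowl are undisturbed, and the arm is clear.

```bash
python3 -c "
from cell import manip
print(manip.sign_off())"
```

```text
the job is handed in; nothing more can be done
None
```

The job is handed in: the tray sits level on the tub, the lid is shut, the bail is clamped past centre, and the arm is clear, at about 28 s of the 69 s allowed; the sign-off returned no verdict.

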